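# Find the full coin tin by its weight

### The job

Three identical closed coin tins stand on three coloured mats on the office desk and one of them is clearly the heaviest: heft them one at a time, first the one on the red mat, then yellow, then blue, lifting each a few centimetres straight up and gently setting it back upright where it stood. Then hold the heaviest tin up, upright and still, with its underside at least 15 cm above the desk, and finish while still holding it, with the other two tins standing on their mats (if the last one is the heaviest, it need not be set back first). Keep the tins upright, do not drop them, and leave everything else on the desk where it is.

Things in the scene. Friction and masses are not known exactly. Their poses are not given: they have to be found in the camera images.
- tin_a_center (a point): Centre (half-way up) of one of three outwardly identical closed round steel coin tins with a green band and a bright flat lid that does not come off: 54 mm diameter, 80 mm tall, z along its axis. It stands upright on one of the mats, which one varies, so that its centre is 43 mm above the desk. One tin weighs between 0.5 and 0.7 kg, each of the other two between 0.15 and 0.3 kg; the contents do not shift.
- tin_b_center (a point): Centre (half-way up) of one of three outwardly identical closed round steel coin tins with a green band and a bright flat lid that does not come off: 54 mm diameter, 80 mm tall, z along its axis. It stands upright on one of the mats, which one varies, so that its centre is 43 mm above the desk. One tin weighs between 0.5 and 0.7 kg, each of the other two between 0.15 and 0.3 kg; the contents do not shift.
- tin_c_center (a point): Centre (half-way up) of one of three outwardly identical closed round steel coin tins with a green band and a bright flat lid that does not come off: 54 mm diameter, 80 mm tall, z along its axis. It stands upright on one of the mats, which one varies, so that its centre is 43 mm above the desk. One tin weighs between 0.5 and 0.7 kg, each of the other two between 0.15 and 0.3 kg; the contents do not shift.
- mat_red: The red felt mat, 100 x 100 x 3 mm, lying flat and fixed on the desk; origin at the centre of its underside, z up. One tin stands near its middle (within 10 mm). The mats lie at least 150 mm apart, in any order of colours.
- mat_yellow: The yellow felt mat, 100 x 100 x 3 mm, lying flat and fixed on the desk; origin at the centre of its underside, z up. One tin stands near its middle (within 10 mm). The mats lie at least 150 mm apart, in any order of colours.
- mat_blue: The blue felt mat, 100 x 100 x 3 mm, lying flat and fixed on the desk; origin at the centre of its underside, z up. One tin stands near its middle (within 10 mm). The mats lie at least 150 mm apart, in any order of colours.
- stapler: Bystander: red and black stapler, 36 x 130 x 45 mm, lying about 115 mm beyond the middle of the red mat (away from the robot). Origin at the centre of its underside, y along its length.
- mouse: Bystander: black computer mouse, 58 x 100 x 32 mm, about 115 mm beyond the middle of the yellow mat. Origin at the centre of its underside, y along its length.
- note_block: Bystander: yellow block of sticky notes, 76 x 76 x 34 mm, about 115 mm beyond the middle of the blue mat. Origin at the centre of its underside.
- pen_cup: Bystander: square orange pen cup with pens, 80 x 80 mm, 160 mm tall with the pens, far left on the desk. Origin at the centre of its underside.
- tea_bottle: Bystander: amber drink bottle, 64 mm diameter, 200 mm tall, far right. Origin at the centre of its underside.
- calculator: Bystander: grey desk calculator, 150 x 95 x 18 mm, near right. Origin at the centre of its underside.
Things that resemble listed ones, but are neither listed nor needed, are in the scene too. What is shaped like the part that bears tin_c_center but purple is not meant.

How it is judged (in metres and radians):
On the way, in this order (a step that is already met when the one before it is completed fails the run):
1. the tin from the red mat is held in the fingers over that mat, at least 20 mm off it, while the other two stand within 35 mm of where they started (((height (world z) of tin_a_center above 0.063 m and horizontal distance between tin_a_center and mat_red below 0.07 m and contact force between tin_a and the fingers above 1 N and distance of each of tin_b_center, tin_c_center from where it was at the start of the episode below 0.035 m and angle between each of tin_b_center, tin_c_center's own z axis and vertical below 0.15 rad) or (height (world z) of tin_b_center above 0.063 m and horizontal distance between tin_b_center and mat_red below 0.07 m and contact force between tin_b and the fingers above 1 N and distance of each of tin_a_center, tin_c_center from where it was at the start of the episode below 0.035 m and angle between each of tin_a_center, tin_c_center's own z axis and vertical below 0.15 rad) or (height (world z) of tin_c_center above 0.063 m and horizontal distance between tin_c_center and mat_red below 0.07 m and contact force between tin_c and the fingers above 1 N and distance of each of tin_a_center, tin_b_center from where it was at the start of the episode below 0.035 m and angle between each of tin_a_center, tin_b_center's own z axis and vertical below 0.15 rad))), for 0.2 s.
2. the tin from the yellow mat is held in the fingers over that mat, at least 20 mm off it, while the other two stand within 35 mm of where they started (((height (world z) of tin_a_center above 0.063 m and horizontal distance between tin_a_center and mat_yellow below 0.07 m and contact force between tin_a and the fingers above 1 N and distance of each of tin_b_center, tin_c_center from where it was at the start of the episode below 0.035 m and angle between each of tin_b_center, tin_c_center's own z axis and vertical below 0.15 rad) or (height (world z) of tin_b_center above 0.063 m and horizontal distance between tin_b_center and mat_yellow below 0.07 m and contact force between tin_b and the fingers above 1 N and distance of each of tin_a_center, tin_c_center from where it was at the start of the episode below 0.035 m and angle between each of tin_a_center, tin_c_center's own z axis and vertical below 0.15 rad) or (height (world z) of tin_c_center above 0.063 m and horizontal distance between tin_c_center and mat_yellow below 0.07 m and contact force between tin_c and the fingers above 1 N and distance of each of tin_a_center, tin_b_center from where it was at the start of the episode below 0.035 m and angle between each of tin_a_center, tin_b_center's own z axis and vertical below 0.15 rad))), for 0.2 s.
3. the tin from the blue mat is held in the fingers over that mat, at least 20 mm off it, while the other two stand within 35 mm of where they started (((height (world z) of tin_a_center above 0.063 m and horizontal distance between tin_a_center and mat_blue below 0.07 m and contact force between tin_a and the fingers above 1 N and distance of each of tin_b_center, tin_c_center from where it was at the start of the episode below 0.035 m and angle between each of tin_b_center, tin_c_center's own z axis and vertical below 0.15 rad) or (height (world z) of tin_b_center above 0.063 m and horizontal distance between tin_b_center and mat_blue below 0.07 m and contact force between tin_b and the fingers above 1 N and distance of each of tin_a_center, tin_c_center from where it was at the start of the episode below 0.035 m and angle between each of tin_a_center, tin_c_center's own z axis and vertical below 0.15 rad) or (height (world z) of tin_c_center above 0.063 m and horizontal distance between tin_c_center and mat_blue below 0.07 m and contact force between tin_c and the fingers above 1 N and distance of each of tin_a_center, tin_b_center from where it was at the start of the episode below 0.035 m and angle between each of tin_a_center, tin_b_center's own z axis and vertical below 0.15 rad))), for 0.2 s.
At the end, for the whole second after the job is handed in: The heaviest tin is held still in the fingers, upright within 17 degrees, underside at least 145 mm above the desk, resting on nothing else; the other two stand upright within 35 mm of where they started and are the light ones (each presses on its mat with less than 4 N) (((height (world z) of tin_a_center above 0.185 m and angle between tin_a_center's own z axis and vertical below 0.3 rad and contact force between tin_a and the fingers above 1 N and linear speed of tin_a below 0.05 m/s and distance of each of tin_b_center, tin_c_center from where it was at the start of the episode below 0.035 m and angle between each of tin_b_center, tin_c_center's own z axis and vertical below 0.15 rad and height (world z) of each of tin_b_center, tin_c_center below 0.05 m and contact force between each of tin_b, tin_c and anything else below 4 N and contact force between tin_a and tin_b below 0.3 N and contact force between tin_a and tin_c below 0.3 N and contact force between tin_a and pen_cup below 0.3 N and contact force between tin_a and tea_bottle below 0.3 N) or (height (world z) of tin_b_center above 0.185 m and angle between tin_b_center's own z axis and vertical below 0.3 rad and contact force between tin_b and the fingers above 1 N and linear speed of tin_b below 0.05 m/s and distance of each of tin_a_center, tin_c_center from where it was at the start of the episode below 0.035 m and angle between each of tin_a_center, tin_c_center's own z axis and vertical below 0.15 rad and height (world z) of each of tin_a_center, tin_c_center below 0.05 m and contact force between each of tin_a, tin_c and anything else below 4 N and contact force between tin_b and tin_a below 0.3 N and contact force between tin_b and tin_c below 0.3 N and contact force between tin_b and pen_cup below 0.3 N and contact force between tin_b and tea_bottle below 0.3 N) or (height (world z) of tin_c_center above 0.185 m and angle between tin_c_center's own z axis and vertical below 0.3 rad and contact force between tin_c and the fingers above 1 N and linear speed of tin_c below 0.05 m/s and distance of each of tin_a_center, tin_b_center from where it was at the start of the episode below 0.035 m and angle between each of tin_a_center, tin_b_center's own z axis and vertical below 0.15 rad and height (world z) of each of tin_a_center, tin_b_center below 0.05 m and contact force between each of tin_a, tin_b and anything else below 4 N and contact force between tin_c and tin_a below 0.3 N and contact force between tin_c and tin_b below 0.3 N and contact force between tin_c and pen_cup below 0.3 N and contact force between tin_c and tea_bottle below 0.3 N))); the arm keeps its last pose, push and grip.
It fails at once if a bystander is moved by more than 30 mm (distance of any of stapler, mouse, note_block, pen_cup, tea_bottle, calculator from where it was at the start of the episode above 0.03 m).
It fails at once if a tin is tipped by more than 40 degrees (angle between any of tin_a_center, tin_b_center, tin_c_center's own z axis and vertical above 0.7 rad).
It fails at once if a tin is dropped (falls free by more than about 2 cm) ((linear speed of tin_a above 0.6 m/s and contact force between tin_a and the fingers below 0.05 N) or (linear speed of tin_b above 0.6 m/s and contact force between tin_b and the fingers below 0.05 N) or (linear speed of tin_c above 0.6 m/s and contact force between tin_c and the fingers below 0.05 N)).
It also fails if it takes over 72 s, if anything falls off the work surface, if the arm or the gripper's body presses on something with over 40 N, if the wrist force passes 120 N, or if a joint passes its speed limit or range.

### The arm

A 7-joint arm with a two-finger parallel gripper is mounted at the origin on the work surface. World frame = base frame: x ahead of the robot, y to its left, z up, the work surface at z = 0. Lengths are in mm, angles in rad, forces in N, time in s.
With the tool pointing down it reaches from about 425 to 800 mm from the base axis. Payload 8.3 kg.
Tool frame: the origin (TCP) lies midway between the tips of the shut fingers; the grasp point (between the pads) lies 19 mm behind it; x points along the fingers, z is the direction in which the jaws open and shut, and the axes are right-handed (so a half turn about x gives the same grasp; the last joint's range is limited). The gripper opens to 85 mm and grips with 20 to 120 N. Pads are 22 mm wide; open, the fingers measure 114 mm over their backs; the gripper's body (76 mm by 85 mm) begins 54 mm behind the grasp point. The pads swing forward as they close: fully open they stand 13 mm farther back than shut.
Start: joints at [-1.356, 0.383, 0.016, 1.37, -0.006, 1.388, -0.046], TCP at [171.348, 601.035, 231.279] pointing down, gripper open.
Joint ranges: [-2.95, 2.95], [-0.25, 2.06], [-1.52, 1.56], [0.18, 2.33], [-1.44, 4.58], [0.02, 2.06], [-3.01, 3.01]. Speed limits (rad/s): [2.39, 2.39, 3.01, 3.01, 3.14, 3.14, 3.14].

### API

Orientations are given as a unit quaternion [w, x, y, z].
In Python, from rig import status, imaging, workorder, finder gives the robot as it stands. The module is installed in compiled form; this text tells all that it offers.
- The arm moves only by the tool play_rows, never from a script. Its argument "rows" is a list of rows, each a list of 7 numbers: the closure, from -1 (fully open) to 1 (shut), then the shift along the tool's x, y, z in cm, then the turn, a rotation vector about the tool's x, y, z in degrees. A call has exactly 5 rows; each row shifts and turns the pose as measured when the row begins, along the tool's axes as they then stand; what a row does not reach is not made up. A row lasts 1/12 s, in which the tool goes at most 41.7 mm and 7.16 degrees, less where a joint would pass 70% of its speed; a pose out of reach is approached as far as the arm can. A call with a gripper value outside its range is refused whole. The fingers move at their own pace and stop on an object; the grip force is fixed at half the most. Time passes only in rows, so rows that do not move let the fingers close, or fill a call up. It gives the time, the measured TCP pose, the force and the opening at its end, in the units of the state.
- status.state(): the state, without advancing time (a new reading comes with each control period).
- imaging.capture(name): name is "scene" or "top" or "wrist"; returns (picture, depth): 384x512x3 uint8, red, green, blue; 384x512 float32, mm along the optical axis (not along the pixel's ray), 0 where there is no reading.
- imaging.get_calibration(name): a dict with "K" (3x3 intrinsics, pixels), "view" (4x4, takes a point from world to camera coordinates). Camera axes: x right, y down, z forward; pixel columns grow to the right and rows downward; lengths in mm; the calibration is good to about 2 mm. A picture is of the moment at which its call begins: read the wrist's pose just before it. get_calibration takes no time and is no camera call; for the wrist camera it gives the pose at the moment of the call.
- workorder.sign_off(): hands the job in, once; it reports no verdict.
Trained networks look in the newest picture that a camera, given by its name, has taken for a name from the list of things; names that differ only in an ending like _2 or _b are one class to them, and where a whole thing is asked for, a point or a joint stands for the part that bears it (a point fixed in the world has none). Each returns a list of dicts, best first, with "p" (0 to 1); they miss things now and then, are a little off and sometimes report something else, mostly with a low value. They report only what shows in the picture. A call takes as long as a camera call. They do not tell look-alikes from the thing itself.
- finder.boxes_of(camera, target): "at" ([x, y, z] in mm, in the coordinates of the camera as it stood for that picture, good to about 4 mm: the middle of the surface that is visible of it).
- finder.spot_point(camera, target): "at" ([x, y, z] in mm, in the coordinates of the camera as it stood for that picture, good to about 4 mm: a listed point, or the origin of a listed thing).
The state is a dict: "time_s": time; "qpos": joint angles; "qd": joint speeds; "effort": joint torques, N m; "ee_pos": TCP position; "ee_rot": TCP orientation; "ft_force": force on the tool from outside, world axes, zero at the start; "ft_torque": the same for the moment, N m; "grip_width": finger opening in mm.
Only numpy, scipy, OpenCV 4.12 (cv2) and the standard library are available. Lean on these libraries where they do the work, as an engineer would, in place of code of your own. Each camera call takes 0.05 s, during which the arm holds its last target. There are 200 camera calls.

## Working session

There is one attempt and no reset: what is moved stays moved. The work goes in short steps, Python scripts to look and compute and a tool call to move; the robot and the scene stay as the last step left them, time stands still between calls to the robot, and variables do not carry over. Pictures are saved under pics/ and viewed, about 8 in all and at most 12, crops included, and the job is handed in when it is done.

Besides the shell and the picture viewer there is one more tool, called after "Call:" as a command line: name --pt "numbers of a row" for each row, then --argument value for the rest. play_rows: Moves the arm, as the interface text tells. Its arguments: {"type":"object","properties":{"rows":{"type":"array"}},"required":["rows"]}

```bash
mkdir -p pics; cat > h.py <<'E'
import numpy as np, cv2
from rig import status, imaging, workorder, finder
def w(cam,p):
    V=np.array(imaging.get_calibration(cam)["view"]); return (np.linalg.inv(V)@np.r_[p,1])[:3]
def save(cam,n):
    im,d=imaging.capture(cam); cv2.imwrite(f"pics/{n}.png",im[:,:,::-1]); return im,d
E
python3 - <<'E'
from h import *
np.set_printoptions(precision=1,suppress=True)
print(status.state())
a={}
for c in("scene","top"):
    im,d=save(c,c+"0"); a[c]=im
    for t in("tin_a_center","mat_red","mat_yellow","mat_blue","stapler","mouse","note_block","pen_cup","tea_bottle","calculator"):
        print(c,t,[(round(r["p"],2),w(c,r["at"])) for r in finder.spot_point(c,t)])
cv2.imwrite("pics/both.png",cv2.resize(np.vstack([a["scene"],a["top"]])[:,:,::-1],None,fx=.78,fy=.78))
E
```

```text
{'time_s': 0.0, 'qpos': array([-1.4,  0.4,  0. ,  1.4, -0. ,  1.4, -0. ]), 'qd': array([ 0., -0., -0., -0.,  0.,  0.,  0.]), 'effort': array([  0. , -62.8,   0.8, -37.2,   0. ,   0. ,  -0. ]), 'ee_pos': array([171.2, 600.6, 230.3]), 'ee_rot': array([ 0.6, -0.4,  0.6,  0.4]), 'ft_force': array([-0.2,  0.3, -0.5]), 'ft_torque': array([ 0. ,  0. , -0.1]), 'grip_width': 85.43821769971456}
scene tin_a_center [(0.78, array([475.5, 215.3,  38.2]))]
scene mat_red [(0.69, array([468.8, 222.8,   3. ])), (0.18, array([688.1,  32.9,   1. ]))]
scene mat_yellow [(0.74, array([ 583.6, -220.4,    2.1])), (0.47, array([616.5, 458.2,   2.2]))]
scene mat_blue [(0.92, array([580. ,  32.9,   1.2]))]
scene stapler [(0.77, array([578.4, 245.7,   1.1]))]
scene mouse [(0.62, array([ 698.4, -211.3,    1.3])), (0.42, array([ 581.2, -223.3,   49.5]))]
scene note_block [(0.97, array([687. ,  35.4,   0.5]))]
scene pen_cup [(0.81, array([617.4, 456.2,   1.3]))]
scene tea_bottle [(0.84, array([ 604.7, -447.5,   -0.9]))]
scene calculator [(0.91, array([ 453.9, -418. ,    1.1]))]
top tin_a_center [(0.68, array([473.6, 220.4,  43. ]))]
top mat_red [(0.56, array([469.4, 221.4,   1.3])), (0.2, array([ 702. , -208.5,   -2.4]))]
top mat_yellow [(0.93, array([ 577.5, -222.2,   -0.6]))]
top mat_blue [(0.88, array([573.2,  31.2,   4.9])), (0.64, array([471.2, 224. ,  45. ])), (0.56, array([ 447.5, -418.8,   -2.6]))]
top stapler [(0.87, array([580.9, 241.1,   1. ])), (0.23, array([ 583.7, -227.5,   45.3]))]
top mouse [(0.62, array([ 702.6, -208.6,   -2.1]))]
top note_block [(0.64, array([689.2,  38.6,  -1.1]))]
top pen_cup [(0.9, array([613.6, 459.6,  -0.1]))]
top tea_bottle [(0.91, array([ 606.7, -444.9,   -0.7]))]
top calculator [(0.76, array([ 449.3, -417.1,    1.7]))]
```

View pics/both.png

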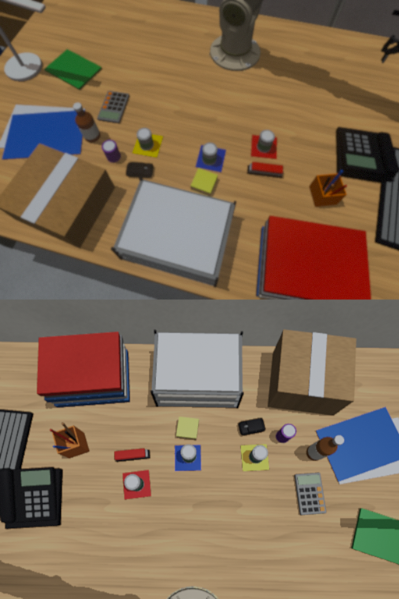

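The three mats lie red (left, about 136,484 in the lower view), blue (188,457) and yellow (255,457), each with a silver-lidded tin. A purple decoy stands near the mouse (288,433). Next I measure the lids from depth in both views.

```bash
cat >> h.py <<'E'
def cloud(cam):
    im,d=imaging.capture(cam); C=imaging.get_calibration(cam); K=np.array(C["K"])
    v,u=np.nonzero(d>0); z=d[v,u]
    P=np.c_[(u-K[0,2])/K[0,0]*z,(v-K[1,2])/K[1,1]*z,z,np.ones(len(z))]@np.linalg.inv(np.array(C["view"])).T
    return P[:,:3],im[v,u]
E
python3 - <<'E'
from h import *
np.set_printoptions(precision=1,suppress=True)
M=dict(red=(469,222),yellow=(580,-221),blue=(576,32))
for c in("top","scene"):
    P,_=cloud(c)
    for k,m in M.items():
        r=np.hypot(*(P[:,:2]-m).T)
        q=P[(r<50)&(P[:,2]>20)&(P[:,2]<110)]
        zt=np.percentile(q[:,2],95); l=q[q[:,2]>zt-8]
        (cx,cy),R=cv2.minEnclosingCircle(l[:,:2].astype(np.float32))
        rim=(np.max(np.abs(P[:,:2]-m),axis=1)<42)&(P[:,2]<15)
        print(c,k,"lid z",np.median(l[:,2]),"mid",(l[:,:2].min(0)+l[:,:2].max(0))/2,"circ",cx,cy,R,"mean",l.mean(0),len(l),"mat z",np.median(P[rim,2]))
from scipy.spatial.transform import Rotation as Ro
q=status.state()["ee_rot"]; print(q); print(Ro.from_quat(np.r_[q[1:],q[0]]).as_matrix())
E
```

```text
top red lid z 83.443225241258 mid [471.9 219.8] circ 471.6827392578125 219.6568145751953 27.54128646850586 mean [472.  219.1  83.5] 325 mat z 2.9026301529494276
top yellow lid z 83.26412046309224 mid [ 585.4 -224.5] circ 585.1679077148438 -223.5828094482422 27.931421279907227 mean [ 585.  -223.3   83.2] 311 mat z 3.0183876120984223
top blue lid z 83.15763008184678 mid [583.1  28.1] circ 582.6033325195312 28.841201782226562 27.555326461791992 mean [582.2  28.7  83.1] 306 mat z 2.9463944081699083
scene red lid z 84.45677506087281 mid [472.9 217.7] circ 473.4727478027344 218.70033264160156 28.554779052734375 mean [474.8 217.8  84.4] 253 mat z 4.34120902364748
scene yellow lid z 84.61220371201307 mid [ 585.3 -225.5] circ 585.8152465820312 -225.38368225097656 28.09381866455078 mean [ 587.4 -225.    84.6] 238 mat z 4.155392368978028
scene blue lid z 84.04105683966736 mid [582.4  26.7] circ 582.7752685546875 27.67409324645996 28.68208885192871 mean [584.3  27.   84.1] 262 mat z 3.9729960690882535
[ 0.6 -0.4  0.6  0.4]
[[-0.  -1.   0.3]
 [-0.   0.3  1. ]
 [-1.   0.  -0. ]]
```

Call:
play_rows --pt "-1 0 -3.0 -2.1 0 0 0" --pt "-1 0 -3.0 -2.1 0 0 0" --pt "-1 0 -3.0 -2.1 0 0 0" --pt "-1 0 -3.0 -2.1 0 0 0" --pt "-1 0 -3.0 -2.1 0 0 0"

```text
time_s: 1.62
ee_pos: [281.2, 461.3, 228.7]
ee_rot: [0.559, -0.43, 0.562, 0.433]
ft_force: [0.5, 1.5, -0.2]
grip_width: 85.1
```

Call:
play_rows --pt "-1 0 -3.0 -2.1 0 0 0" --pt "-1 0 -3.0 -2.1 0 0 0" --pt "-1 0 -3.0 -2.1 0 0 0" --pt "-1 0 -3.0 -2.1 0 0 0" --pt "-1 0 0 0 0 0 0"

```text
time_s: 2.03
ee_pos: [384.9, 336.2, 229.5]
ee_rot: [0.563, -0.427, 0.563, 0.429]
ft_force: [1.1, 0.7, 0.6]
grip_width: 85.3
```

```bash
cat >> h.py <<'E'
from scipy.spatial.transform import Rotation as Ro
T=dict(red=(472.3,219),yellow=(585.3,-224.3),blue=(582.8,28))
def go(x,y,z,yaw=90):
    "tool-axis cm shift to world point; rotation vector deg to tool down with z axis at yaw"
    s=status.state(); q=s["ee_rot"]; R=Ro.from_quat(np.r_[q[1:],q[0]]).as_matrix()
    a=np.radians(yaw); zx=np.array([np.cos(a),np.sin(a),0]); xx=np.array([0,0,-1.]); G=np.c_[xx,np.cross(zx,xx),zx]
    print("t",round(s["time_s"],2),"pos",s["ee_pos"],"f",s["ft_force"],"w",s["grip_width"],"eff",s["effort"])
    print("q",s["qpos"],"yaw",np.degrees(np.arctan2(R[1,2],R[0,2])))
    print("shift cm",R.T@(np.array([x,y,z])-s["ee_pos"])/10,"turn",np.degrees(Ro.from_matrix(R.T@G).as_rotvec()))
np.set_printoptions(precision=3,suppress=True)
E
python3 -c "
from h import *
go(*T['red'],150)"
```

```text
t 2.03 pos [384.894 336.174 229.517] f [1.057 0.74  0.612] w 85.32310613372557 eff [ -2.807 -43.743  -1.834 -36.268  -0.929  -0.067   1.59 ]
q [-0.964  0.135  0.207  1.69  -0.031  1.319  0.549] yaw 74.55083923872255
shift cm [  7.913 -11.562  -8.979] turn [-15.449   0.111  -0.103]
```

Call:
play_rows --pt "-1 1.5 -2.9 -2.2 0 0 0" --pt "-1 1.5 -2.9 -2.2 0 0 0" --pt "-1 1.5 -2.9 -2.2 0 0 0" --pt "-1 1.5 -2.0 -1.6 0 0 0" --pt "-1 0 0 0 0 0 0"

```text
time_s: 2.45
ee_pos: [466.9, 229.4, 171.3]
ee_rot: [0.565, -0.427, 0.56, 0.429]
ft_force: [-0.6, -0.9, -0.6]
grip_width: 85.0
```

```bash
python3 -c "
from h import *
im,d=save('wrist','w1')
go(*T['red'],120,74.5)
P,_=cloud('wrist'); q=P[(np.hypot(*(P[:,:2]-T['red']).T)<45)&(P[:,2]>74)&(P[:,2]<100)]
print(len(q),cv2.minEnclosingCircle(q[:,:2].astype(np.float32)),np.median(q[:,2]))"
```

```text
t 2.5 pos [466.172 231.645 172.529] f [-0.466 -0.7    0.304] w 85.24695564567267 eff [  0.12  -44.855   2.343 -34.552  -0.142  -0.384   0.625]
q [-0.789  0.192  0.309  1.761 -0.069  1.191  0.841] yaw 74.55905178518387
shift cm [ 5.244 -0.919 -1.105] turn [0.059 0.536 0.087]
3792 ((472.0985412597656, 220.7844696044922), 27.551809310913086) 84.22342354449985
```

View pics/w1.png

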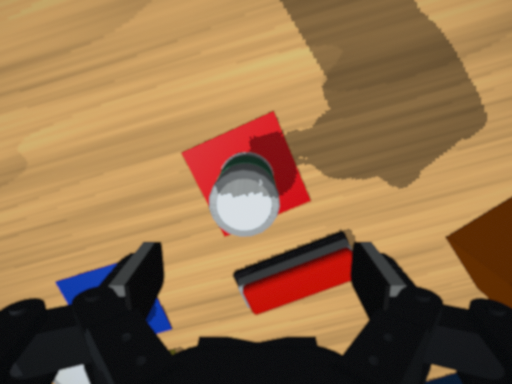

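The wrist view shows the red-mat tin upright, with its lid at pixel (245,205). The jaws are wide and clear of the stapler, and the near measurement (472,220.5) agrees with the first one. I'll align and then descend.

Call:
play_rows --pt "-1 1.0 -0.9 -1.0 0 0.5 0" --pt "-1 2.0 0 0 0 0 0" --pt "-1 2.0 0 0 0 0 0" --pt "-1 0 0 0 0 0 0" --pt "-1 0 0 0 0 0 0"

```text
time_s: 2.97
ee_pos: [471.3, 228.6, 124.4]
ee_rot: [0.563, -0.432, 0.557, 0.432]
ft_force: [-0.6, 0.4, -0.3]
grip_width: 85.3
```

```bash
python3 -c "
from h import *
go(472.2,220,30,74.5)"
```

```text
t 2.97 pos [471.28  228.627 124.351] f [-0.601  0.438 -0.263] w 85.28267137596156 eff [  0.229 -46.317   3.072 -32.024  -0.021  -0.18    0.046]
q [-0.774  0.245  0.306  1.814 -0.086  1.087  0.877] yaw 75.32085074401154
shift cm [ 9.43  -0.268 -0.882] turn [0.82  0.433 0.239]
```

Call:
play_rows --pt "-1 1.0 -0.3 -0.9 0 0.4 0" --pt "-1 2.0 0 0 0 0 0" --pt "-1 0 0 -0.2 0 0 0" --pt "-1 0 0 0 0 0 0" --pt "-1 0 0 0 0 0 0"

```text
time_s: 3.38
ee_pos: [472.6, 218.4, 96.9]
ee_rot: [0.561, -0.435, 0.556, 0.432]
ft_force: [-0.5, -0.2, -0.3]
grip_width: 85.3
```

```bash
python3 -c "
from h import *
go(472.2,220,30,74.5)"
```

```text
t 3.38 pos [472.589 218.442  96.862] f [-0.478 -0.213 -0.293] w 85.3457619632767 eff [  0.263 -48.113   3.616 -32.311   0.059  -0.194   0.034]
q [-0.76   0.271  0.308  1.851 -0.092  1.027  0.904] yaw 75.60597159732258
shift cm [6.686 0.126 0.122] turn [1.105 0.166 0.425]
```

Centred to within 2 mm; going straight down.

Call:
play_rows --pt "-1 1.5 0.1 0.1 0 0 0" --pt "-1 1.5 0 0 0 0 0" --pt "-1 1.5 0 0 0 0 0" --pt "-1 1.5 0 0 0 0 0" --pt "-1 0.8 0 0 0 0 0"

```text
time_s: 3.8
ee_pos: [478.2, 222.5, 35.3]
ee_rot: [0.566, -0.435, 0.551, 0.432]
ft_force: [-0.2, -0.6, -0.9]
grip_width: 85.5
```

```bash
python3 -c "
from h import *
go(472.2,220,30,75.5)"
```

```text
t 3.8 pos [478.213 222.473  35.322] f [-0.25  -0.621 -0.864] w 85.4545207019115 eff [ -0.047 -52.412   4.397 -30.251   0.064  -0.154  -0.034]
q [-0.743  0.357  0.293  1.899 -0.129  0.882  0.932] yaw 75.62870612308788
shift cm [ 0.518  0.53  -0.396] turn [0.122 0.767 0.994]
```

Call:
play_rows --pt "-1 0.4 0.5 -0.4 0 0.8 1.0" --pt "-1 0 0 0 0 0 0" --pt "-1 0 0 0 0 0 0" --pt "-1 0 0 0 0 0 0" --pt "-1 0 0 0 0 0 0"

```text
time_s: 4.22
ee_pos: [473.1, 220.1, 33.3]
ee_rot: [0.558, -0.434, 0.559, 0.434]
ft_force: [0.3, -0.0, 0.2]
grip_width: 85.1
```

```bash
python3 -c "
from h import *
go(472.2,220,30,75.5)"
```

```text
t 4.22 pos [473.121 220.118  33.261] f [ 0.256 -0.003  0.15 ] w 85.11401055550043 eff [  0.005 -51.424   4.215 -29.246   0.012   0.032   0.003]
q [-0.741  0.365  0.292  1.894 -0.131  0.902  0.934] yaw 75.62921067751333
shift cm [ 0.326  0.086 -0.034] turn [ 0.129 -0.044 -0.034]
```

Call:
play_rows --pt "1 0 0 0 0 0 0" --pt "1 0 0 0 0 0 0" --pt "1 0 0 0 0 0 0" --pt "1 0 0 0 0 0 0" --pt "1 0 0 0 0 0 0"

```text
time_s: 4.63
ee_pos: [474.3, 220.6, 35.4]
ee_rot: [0.56, -0.434, 0.558, 0.433]
ft_force: [0.6, -0.2, -1.6]
grip_width: 53.1
```

Call:
play_rows --pt "1 0 0 0 0 0 0" --pt "1 0 0 0 0 0 0" --pt "1 0 0 0 0 0 0" --pt "1 0 0 0 0 0 0" --pt "1 0 0 0 0 0 0"

```text
time_s: 5.05
ee_pos: [474.0, 220.5, 35.2]
ee_rot: [0.559, -0.434, 0.558, 0.433]
ft_force: [0.2, -0.3, 0.0]
grip_width: 53.1
```

```bash
python3 -c "
from h import *
go(472.2,220,30,75.5)"
```

```text
t 5.05 pos [474.041 220.523  35.165] f [ 0.23  -0.279  0.031] w 53.10088961360359 eff [ -0.036 -51.753   4.188 -29.653  -0.022  -0.083   0.008]
q [-0.742  0.362  0.292  1.892 -0.13   0.904  0.934] yaw 75.62710393410417
shift cm [ 0.516  0.166 -0.097] turn [0.127 0.077 0.079]
```

Gripped (width 53). Lifting 4–5 cm and holding.

Call:
play_rows --pt "1 -1.5 0 0 0 0 0" --pt "1 -1.5 0 0 0 0 0" --pt "1 -1.2 0 0 0 0 0" --pt "1 0 0 0 0 0 0" --pt "1 0 0 0 0 0 0"

```text
time_s: 5.47
ee_pos: [472.2, 219.7, 76.4]
ee_rot: [0.558, -0.433, 0.56, 0.434]
ft_force: [-0.2, -0.6, -2.7]
grip_width: 52.8
```

Call:
play_rows --pt "1 0 0 0 0 0 0" --pt "1 0 0 0 0 0 0" --pt "1 0 0 0 0 0 0" --pt "1 0 0 0 0 0 0" --pt "1 0 0 0 0 0 0"

```text
time_s: 5.88
ee_pos: [470.5, 218.9, 73.1]
ee_rot: [0.556, -0.433, 0.561, 0.434]
ft_force: [0.7, 0.6, -3.3]
grip_width: 53.1
```

```bash
python3 -c "
from h import *
f=[]
for i in range(3): imaging.capture('top'); f.append(status.state()['ft_force'])
print(np.array(f))
go(474.2,220.5,35.2,75.5)"
```

```text
[[-0.259  0.754 -1.99 ]
 [-0.038 -0.449 -1.551]
 [-0.133  0.297 -2.21 ]]
t 6.03 pos [470.643 218.957  73.42 ] f [-0.133  0.297 -2.21 ] w 53.299764312807106 eff [ -0.004 -50.68    3.812 -31.986   0.018   0.052   0.002]
q [-0.754  0.307  0.303  1.864 -0.107  0.993  0.915] yaw 75.64252628311507
shift cm [ 3.819 -0.324  0.257] turn [ 0.142 -0.288 -0.267]
```

Red is about 2.3 N, so light. Lowering it back.

Call:
play_rows --pt "1 0.9 -0.3 0.2 0 -0.3 -0.3" --pt "1 0.9 0 0 0 0 0" --pt "1 0.8 0 0 0 0 0" --pt "1 0.4 0 0 0 0 0" --pt "1 0 0 0 0 0 0"

```text
time_s: 6.45
ee_pos: [474.1, 220.3, 41.6]
ee_rot: [0.559, -0.434, 0.558, 0.434]
ft_force: [0.3, -0.3, -2.3]
grip_width: 52.8
```

```bash
python3 -c "
from h import *
go(474.2,220.5,35.2,75.5)"
```

```text
t 6.45 pos [474.141 220.293  41.61 ] f [ 0.291 -0.311 -2.3  ] w 52.81641996633552 eff [  0.072 -52.491   4.315 -30.833  -0.037  -0.293   0.048]
q [-0.744  0.353  0.295  1.887 -0.127  0.918  0.932] yaw 75.64420935860326
shift cm [ 0.641 -0.     0.021] turn [0.144 0.036 0.046]
```

Call:
play_rows --pt "1 0.3 0 0 0 0 0" --pt "1 0.2 0 0 0 0 0" --pt "1 0.2 0 0 0 0 0" --pt "1 0.1 0 0 0 0 0" --pt "1 0 0 0 0 0 0"

```text
time_s: 6.87
ee_pos: [474.4, 220.4, 35.7]
ee_rot: [0.559, -0.433, 0.558, 0.434]
ft_force: [0.0, 0.3, -2.0]
grip_width: 53.0
```

```bash
python3 -c "
from h import *
go(474.2,220.5,35.2,75.5)"
```

```text
t 6.87 pos [474.383 220.352  35.668] f [ 0.02   0.288 -2.011] w 53.00150940079062 eff [  0.023 -52.887   4.378 -30.389   0.01    0.155   0.008]
q [-0.741  0.362  0.293  1.891 -0.132  0.906  0.935] yaw 75.63033972812184
shift cm [0.047 0.021 0.01 ] turn [0.13  0.076 0.018]
```

Call:
play_rows --pt "1 0.1 0 0 0 0 0" --pt "1 0.1 0 0 0 0 0" --pt "1 0 0 0 0 0 0" --pt "1 0 0 0 0 0 0" --pt "1 0 0 0 0 0 0"

```text
time_s: 7.28
ee_pos: [475.3, 220.8, 35.4]
ee_rot: [0.56, -0.433, 0.557, 0.434]
ft_force: [-0.1, 0.3, -1.8]
grip_width: 53.0
```

Call:
play_rows --pt "1 0.2 0 0 0 0 0" --pt "1 0.2 0 0 0 0 0" --pt "1 0 0 0 0 0 0" --pt "1 0 0 0 0 0 0" --pt "1 0 0 0 0 0 0"

```text
time_s: 7.7
ee_pos: [476.0, 221.1, 36.0]
ee_rot: [0.561, -0.433, 0.557, 0.434]
ft_force: [-0.9, 0.8, -1.4]
grip_width: 53.0
```

Height no longer falls and the force is easing, so the tin is down on the mat. Releasing.

Call:
play_rows --pt "-1 0 0 0 0 0 0" --pt "-1 0 0 0 0 0 0" --pt "-1 0 0 0 0 0 0" --pt "-1 0 0 0 0 0 0" --pt "-1 0 0 0 0 0 0"

```text
time_s: 8.12
ee_pos: [476.3, 221.3, 35.2]
ee_rot: [0.561, -0.433, 0.557, 0.434]
ft_force: [0.4, -0.1, -1.0]
grip_width: 85.4
```

```bash
python3 -c "
from h import *
go(474.2,220.5,130,75.5)"
```

```text
t 8.12 pos [476.312 221.334  35.208] f [ 0.402 -0.122 -0.964] w 85.44506344031568 eff [  0.003 -51.858   4.248 -29.563  -0.     -0.031   0.   ]
q [-0.739  0.364  0.292  1.889 -0.134  0.901  0.938] yaw 75.62274209332702
shift cm [-9.48   0.161 -0.082] turn [0.122 0.312 0.137]
```

Call:
play_rows --pt "-1 -2.0 0 0 0 0.3 0.1" --pt "-1 -2.0 0 0 0 0 0" --pt "-1 -3.0 0 0 0 0 0" --pt "-1 -4.0 0 0 0 0 0" --pt "-1 -4.0 0 0 0 0 0"

```text
time_s: 8.53
ee_pos: [470.5, 218.3, 180.4]
ee_rot: [0.552, -0.433, 0.566, 0.434]
ft_force: [2.0, 0.8, 0.5]
grip_width: 85.5
```

```bash
python3 -c "
from h import *
P,_=cloud('top'); q=P[(np.hypot(*(P[:,:2]-T['red']).T)<45)&(P[:,2]>74)&(P[:,2]<90)]
print(len(q),cv2.minEnclosingCircle(q[:,:2].astype(np.float32)),np.median(q[:,2]))
go(*T['yellow'],190,75.5)"
```

```text
80 ((475.00421142578125, 223.24490356445312), 27.158559799194336) 82.9358011680988
t 8.58 pos [474.213 220.085 189.16 ] f [2.639 1.667 7.113] w 85.09600196310119 eff [ -1.982 -25.544  -0.143 -16.969  -0.221  -0.558   0.135]
q [-0.775  0.195  0.32   1.719 -0.063  1.245  0.88 ] yaw 75.59646499575153
shift cm [  0.076 -21.814 -40.278] turn [ 0.096 -0.372 -0.265]
```

The red tin is standing (lid z 83, about 3 mm from its start). On to yellow.

Call:
play_rows --pt "-1 0 -1.8 -3.4 0 0 0" --pt "-1 0 -1.8 -3.4 0 0 0" --pt "-1 0 -1.8 -3.4 0 0 0" --pt "-1 0 -1.8 -3.4 0 0 0" --pt "-1 0 -1.8 -3.4 0 0 0"

```text
time_s: 9.0
ee_pos: [523.2, 40.8, 195.3]
ee_rot: [0.557, -0.439, 0.551, 0.44]
ft_force: [1.4, -0.2, -0.3]
grip_width: 85.8
```

Call:
play_rows --pt "-1 0 -1.8 -3.4 0 0 0" --pt "-1 0 -1.8 -3.4 0 0 0" --pt "-1 0 -1.8 -3.4 0 0 0" --pt "-1 0 -1.8 -3.4 0 0 0" --pt "-1 0 -1.8 -3.4 0 0 0"

```text
time_s: 9.42
ee_pos: [573.9, -153.9, 194.9]
ee_rot: [0.557, -0.441, 0.549, 0.44]
ft_force: [0.9, 1.1, -0.2]
grip_width: 85.8
```

```bash
python3 -c "
from h import *
go(*T['yellow'],150,75.5)"
```

```text
t 9.42 pos [ 573.901 -153.94   194.868] f [ 0.891  1.077 -0.21 ] w 85.8443518809635 eff [ -3.649 -58.192   8.195 -32.308   0.896  -0.257  -1.922]
q [-0.218  0.361  0.563  1.545 -0.207  1.286  1.718] yaw 77.04301142269267
shift cm [ 4.452 -2.652 -6.639] turn [1.541 0.498 0.469]
```

Call:
play_rows --pt "-1 1.0 -1.0 -2.6 0 0.5 0.5" --pt "-1 1.0 -0.9 -2.2 0 0 0" --pt "-1 0.6 -0.4 -1.0 0 0 0" --pt "-1 0 0 0 0 0 0" --pt "-1 0 0 0 0 0 0"

```text
time_s: 9.83
ee_pos: [582.3, -230.7, 166.7]
ee_rot: [0.555, -0.438, 0.558, 0.435]
ft_force: [-0.4, 1.0, 0.4]
grip_width: 85.6
```

```bash
python3 -c "
from h import *
P,_=cloud('wrist'); q=P[(np.hypot(*(P[:,:2]-T['yellow']).T)<45)&(P[:,2]>74)&(P[:,2]<100)]
print(len(q),cv2.minEnclosingCircle(q[:,:2].astype(np.float32)),np.median(q[:,2]))
go(*T['yellow'],100,77)"
```

```text
4038 ((585.4175415039062, -225.814453125), 27.529802322387695) 83.32721642685122
t 9.88 pos [ 582.229 -230.233  166.718] f [0.047 0.326 0.105] w 85.35184112625615 eff [ -0.146 -59.66    9.467 -35.809  -0.14   -0.041   0.057]
q [-0.091  0.463  0.576  1.484 -0.252  1.268  1.843] yaw 76.30333267530975
shift cm [ 6.668 -0.154  0.691] turn [-0.697 -0.364  0.032]
```

Call:
play_rows --pt "-1 2.0 -0.2 0.6 0 -0.3 0" --pt "-1 2.0 0 0 0 0 0" --pt "-1 2.0 0 0 0 0 0" --pt "-1 0.5 0 0 0 0 0" --pt "-1 0 0 0 0 0 0"

```text
time_s: 10.3
ee_pos: [590.1, -214.3, 103.8]
ee_rot: [0.556, -0.441, 0.55, 0.439]
ft_force: [-0.1, -0.0, 0.3]
grip_width: 85.0
```

```bash
python3 -c "
from h import *
go(585.3,-225,33,76.3)"
```

```text
t 10.3 pos [ 590.084 -214.329  103.838] f [-0.144 -0.029  0.311] w 84.9958586454844 eff [  0.276 -60.158  10.153 -32.458  -0.12   -0.377   0.077]
q [-0.093  0.515  0.546  1.557 -0.292  1.144  1.858] yaw 76.99117772477642
shift cm [ 7.076  0.277 -1.183] turn [0.69  0.29  0.415]
```

Call:
play_rows --pt "-1 0.5 0.3 -1.1 0 0.3 0.4" --pt "-1 0 0 0 0 0 0" --pt "-1 0 0 0 0 0 0" --pt "-1 0 0 0 0 0 0" --pt "-1 0 0 0 0 0 0"

```text
time_s: 10.72
ee_pos: [586.7, -223.1, 103.1]
ee_rot: [0.554, -0.443, 0.551, 0.44]
ft_force: [0.5, -0.4, 0.9]
grip_width: 85.6
```

```bash
python3 -c "
from h import *
go(585.3,-225,33,77)"
```

```text
t 10.72 pos [ 586.713 -223.051  103.129] f [ 0.502 -0.401  0.881] w 85.58661004832301 eff [  0.139 -61.233  10.551 -32.954   0.041  -0.013   0.01 ]
q [-0.082  0.518  0.548  1.556 -0.288  1.145  1.874] yaw 77.2283140982523
shift cm [ 7.012  0.129 -0.224] turn [0.228 0.021 0.282]
```

Call:
play_rows --pt "-1 1.2 0.2 -0.2 0 0 0.3" --pt "-1 1.2 0.1 0 0 0.1 0.2" --pt "-1 1.2 0.1 0 0 0.1 0.2" --pt "-1 1.2 0.1 0 0 0.1 0.2" --pt "-1 1.2 0.1 0 0 0.1 0.2"

```text
time_s: 11.13
ee_pos: [581.6, -225.3, 41.3]
ee_rot: [0.549, -0.44, 0.557, 0.442]
ft_force: [0.6, 0.3, -0.3]
grip_width: 85.3
```

```bash
python3 -c "
from h import *
go(585.3,-225,33,77)"
```

```text
t 11.13 pos [ 581.618 -225.253   41.27 ] f [ 0.597  0.268 -0.287] w 85.28981415724233 eff [ -0.059 -65.295  11.712 -31.205   0.246   0.591  -0.096]
q [-0.066  0.587  0.526  1.606 -0.317  1.045  1.897] yaw 77.16537139303998
shift cm [ 0.823 -0.361  0.113] turn [ 0.163 -0.42  -0.541]
```

Call:
play_rows --pt "-1 0.6 -0.3 0.1 0 -0.4 -0.5" --pt "-1 0 0 0 0 0 0" --pt "-1 0 0 0 0 0 0" --pt "-1 0 0 0 0 0 0" --pt "-1 0 0 0 0 0 0"

```text
time_s: 11.55
ee_pos: [581.9, -223.6, 28.5]
ee_rot: [0.551, -0.438, 0.555, 0.444]
ft_force: [-0.9, 0.1, 0.7]
grip_width: 84.9
```

```bash
python3 -c "
from h import *
go(585.3,-225,33,77)"
```

```text
t 11.55 pos [ 581.859 -223.593   28.473] f [-0.894  0.129  0.687] w 84.89307828516954 eff [  0.027 -63.632  11.266 -30.053   0.019   0.035   0.008]
q [-0.057  0.602  0.516  1.614 -0.332  1.024  1.907] yaw 77.17542811993043
shift cm [-0.456 -0.363 -0.061] turn [ 0.175  0.014 -0.521]
```

Call:
play_rows --pt "-1 -0.3 -0.4 -0.1 0 0 -0.5" --pt "-1 0 0 0 0 0 0" --pt "1 0 0 0 0 0 0" --pt "1 0 0 0 0 0 0" --pt "1 0 0 0 0 0 0"

```text
time_s: 11.97
ee_pos: [587.9, -226.5, 34.8]
ee_rot: [0.554, -0.443, 0.551, 0.439]
ft_force: [-0.4, 0.7, 0.5]
grip_width: 52.7
```

Call:
play_rows --pt "1 0 0 0 0 0 0" --pt "1 0 0 0 0 0 0" --pt "1 0 0 0 0 0 0" --pt "1 0 0 0 0 0 0" --pt "1 0 0 0 0 0 0"

```text
time_s: 12.38
ee_pos: [587.7, -226.3, 34.8]
ee_rot: [0.554, -0.443, 0.551, 0.44]
ft_force: [0.6, -1.1, 1.4]
grip_width: 53.4
```

```bash
python3 -c "
from h import *
go(585.3,-225,33,77)"
```

```text
t 12.38 pos [ 587.735 -226.306   34.782] f [ 0.607 -1.091  1.372] w 53.40537028770514 eff [ -0.001 -63.892  11.227 -30.537  -0.021  -0.067   0.012]
q [-0.055  0.596  0.517  1.607 -0.333  1.022  1.909] yaw 77.1791296230777
shift cm [0.177 0.267 0.073] turn [0.179 0.014 0.323]
```

Gripped; lifting yellow.

Call:
play_rows --pt "1 -1.5 0 0 0 0 0" --pt "1 -1.5 0 0 0 0 0" --pt "1 -1.3 0 0 0 0 0" --pt "1 0 0 0 0 0 0" --pt "1 0 0 0 0 0 0"

```text
time_s: 12.8
ee_pos: [585.8, -225.4, 77.2]
ee_rot: [0.553, -0.441, 0.552, 0.441]
ft_force: [-0.1, 0.8, -2.3]
grip_width: 53.1
```

Call:
play_rows --pt "1 0 0 0 0 0 0" --pt "1 0 0 0 0 0 0" --pt "1 0 0 0 0 0 0" --pt "1 0 0 0 0 0 0" --pt "1 0 0 0 0 0 0"

```text
time_s: 13.22
ee_pos: [584.6, -224.8, 74.5]
ee_rot: [0.552, -0.44, 0.553, 0.442]
ft_force: [-1.1, -0.4, -2.0]
grip_width: 52.9
```

```bash
python3 -c "
from h import *
f=[]
for i in range(3): imaging.capture('top'); f.append(status.state()['ft_force'])
print(np.array(f))
go(587.5,-226.3,34.8,77)"
```

```text
[[ 0.152  0.226 -2.746]
 [ 1.109  0.433 -1.86 ]
 [-0.353 -0.609 -1.475]]
t 13.37 pos [ 584.778 -224.874   74.787] f [-0.353 -0.609 -1.475] w 52.932948943893955 eff [ -0.005 -63.422  11.046 -32.738   0.015   0.023   0.002]
q [-0.07   0.55   0.537  1.578 -0.305  1.101  1.889] yaw 77.18781415719272
shift cm [ 3.998 -0.305 -0.082] turn [ 0.188  0.045 -0.113]
```

Yellow is about 2 N, also light. Setting it back.

Call:
play_rows --pt "1 1.0 -0.3 -0.1 0 0 0" --pt "1 0.9 0 0 0 0 0" --pt "1 0.8 0 0 0 0 0" --pt "1 0.4 0 0 0 0 0" --pt "1 0 0 0 0 0 0"

```text
time_s: 13.78
ee_pos: [587.5, -226.5, 39.7]
ee_rot: [0.552, -0.44, 0.553, 0.442]
ft_force: [-0.6, 0.4, -1.6]
grip_width: 52.8
```

Call:
play_rows --pt "1 0.3 0 0 0 0 0" --pt "1 0.2 0 0 0 0 0" --pt "1 0.2 0 0 0 0 0" --pt "1 0.1 0 0 0 0 0" --pt "1 0 0 0 0 0 0"

```text
time_s: 14.2
ee_pos: [587.8, -226.9, 35.5]
ee_rot: [0.553, -0.44, 0.552, 0.442]
ft_force: [0.1, 0.0, -1.7]
grip_width: 52.8
```

```bash
python3 -c "
from h import *
go(587.5,-226.3,34.8,77)"
```

```text
t 14.2 pos [ 587.826 -226.861   35.469] f [ 0.149  0.008 -1.657] w 52.771803273913434 eff [  0.061 -65.866  11.742 -31.548   0.007   0.113   0.012]
q [-0.052  0.6    0.517  1.598 -0.334  1.034  1.91 ] yaw 77.1714762817163
shift cm [0.067 0.044 0.047] turn [ 0.172  0.139 -0.068]
```

Call:
play_rows --pt "1 0.2 0 0 0 0 0" --pt "1 0.2 0 0 0 0 0" --pt "1 0 0 0 0 0 0" --pt "1 0 0 0 0 0 0" --pt "1 0 0 0 0 0 0"

```text
time_s: 14.62
ee_pos: [588.8, -227.3, 35.6]
ee_rot: [0.554, -0.441, 0.551, 0.441]
ft_force: [0.3, -0.6, -2.2]
grip_width: 53.0
```

Call:
play_rows --pt "-1 0 0 0 0 0 0" --pt "-1 0 0 0 0 0 0" --pt "-1 0 0 0 0 0 0" --pt "-1 0 0 0 0 0 0" --pt "-1 0 0 0 0 0 0"

```text
time_s: 15.03
ee_pos: [589.2, -227.4, 34.8]
ee_rot: [0.554, -0.441, 0.551, 0.441]
ft_force: [-0.3, 0.4, -0.1]
grip_width: 85.5
```

```bash
python3 -c "
from h import *
go(587.5,-226.3,150,77)"
```

```text
t 15.03 pos [ 589.155 -227.362   34.811] f [-0.25   0.43  -0.146] w 85.4608481556577 eff [  0.003 -64.547  11.366 -30.692  -0.004  -0.008   0.   ]
q [-0.05   0.601  0.516  1.597 -0.336  1.03   1.912] yaw 77.17248899593363
shift cm [-11.519   0.158   0.103] turn [0.172 0.181 0.135]
```

Call:
play_rows --pt "-1 -2.0 0 0 0 0.2 0.1" --pt "-1 -2.0 0 0 0 0 0" --pt "-1 -3.0 0 0 0 0 0" --pt "-1 -4.0 0 0 0 0 0" --pt "-1 -3.0 0 0 0 0 0"

```text
time_s: 15.45
ee_pos: [584.2, -225.2, 170.2]
ee_rot: [0.549, -0.436, 0.557, 0.445]
ft_force: [1.0, -0.7, 1.5]
grip_width: 84.9
```

```bash
python3 -c "
from h import *
P,_=cloud('top'); q=P[(np.hypot(*(P[:,:2]-T['yellow']).T)<45)&(P[:,2]>74)&(P[:,2]<90)]
print(len(q),cv2.minEnclosingCircle(q[:,:2].astype(np.float32)),np.median(q[:,2]))
go(*T['blue'],180,77)"
```

```text
50 ((594.1356201171875, -208.74777221679688), 20.357515335083008) 82.45137722237376
t 15.5 pos [ 586.674 -226.367  176.453] f [ 1.938 -0.714  5.219] w 85.19688811213608 eff [ -2.277 -40.84    4.799 -20.916  -0.1    -0.141   0.096]
q [-0.089  0.47   0.573  1.452 -0.255  1.303  1.851] yaw 77.15196357048642
shift cm [-0.32   6.037 24.713] turn [ 0.152 -0.043 -0.501]
```

Call:
play_rows --pt "-1 0 0.9 3.6 0 0 -0.5" --pt "-1 0 0.9 3.6 0 0 0" --pt "-1 0 0.9 3.6 0 0 0" --pt "-1 0 0.9 3.6 0 0 0" --pt "-1 0 0.9 3.6 0 0 0"

```text
time_s: 15.92
ee_pos: [584.4, -50.2, 181.2]
ee_rot: [0.559, -0.44, 0.556, 0.43]
ft_force: [0.3, 0.4, -0.6]
grip_width: 85.6
```

Call:
play_rows --pt "-1 0 0.9 3.3 0 0 0" --pt "-1 0 0.4 1.5 0 0 0" --pt "-1 0 0 0 0 0 0" --pt "-1 0 0 0 0 0 0" --pt "-1 0 0 0 0 0 0"

```text
time_s: 16.33
ee_pos: [582.8, 14.6, 179.7]
ee_rot: [0.556, -0.443, 0.552, 0.436]
ft_force: [-0.9, -0.5, 0.4]
grip_width: 85.0
```

```bash
python3 -c "
from h import *
P,_=cloud('wrist'); q=P[(np.hypot(*(P[:,:2]-T['blue']).T)<45)&(P[:,2]>74)&(P[:,2]<100)]
print(len(q),cv2.minEnclosingCircle(q[:,:2].astype(np.float32)),np.median(q[:,2]))
go(*T['blue'],105,76.5)"
```

```text
3700 ((583.3594970703125, 25.46897315979004), 27.646047592163086) 83.33042763837035
t 16.38 pos [582.845  13.759 179.704] f [-0.004 -0.634  0.28 ] w 85.46303637584984 eff [ -0.589 -52.825   6.302 -35.596   0.009  -0.073  -0.042]
q [-0.481  0.336  0.507  1.599 -0.165  1.239  1.394] yaw 76.76487582818368
shift cm [7.463 0.422 1.4  ] turn [ 0.266 -0.113  0.702]
```

Call:
play_rows --pt "-1 2.0 0.4 1.3 0 0 0.6" --pt "-1 2.0 0 0 0 0 0" --pt "-1 2.0 0 0 0 0 0" --pt "-1 0.5 0 0 0 0 0" --pt "-1 0 0 0 0 0 0"

```text
time_s: 16.8
ee_pos: [584.3, 16.5, 114.6]
ee_rot: [0.558, -0.438, 0.557, 0.432]
ft_force: [1.1, 0.2, -0.0]
grip_width: 85.3
```

```bash
python3 -c "
from h import *
go(583,27,33,76.7)"
```

```text
t 16.8 pos [584.293  16.454 114.553] f [ 1.067  0.18  -0.019] w 85.25191967824911 eff [ -0.606 -54.158   6.939 -32.756  -0.13   -0.388   0.065]
q [-0.469  0.403  0.491  1.667 -0.201  1.117  1.401] yaw 75.91966330161748
shift cm [8.149 0.439 1.023] turn [-0.78  -0.223  0.402]
```

Call:
play_rows --pt "-1 0.7 0.4 1.0 0 -0.2 0.4" --pt "-1 0 0 0 0 0 0" --pt "-1 0 0 0 0 0 0" --pt "-1 0 0 0 0 0 0" --pt "-1 0 0 0 0 0 0"

```text
time_s: 17.22
ee_pos: [584.6, 24.8, 110.3]
ee_rot: [0.559, -0.434, 0.558, 0.433]
ft_force: [0.2, -0.0, 0.6]
grip_width: 85.4
```

```bash
python3 -c "
from h import *
go(583,27,33,75.9)"
```

```text
t 17.22 pos [584.582  24.757 110.276] f [ 0.158 -0.003  0.635] w 85.4420766831906 eff [ -0.167 -55.231   7.39  -33.086  -0.023  -0.005  -0.007]
q [-0.475  0.41   0.487  1.667 -0.209  1.113  1.389] yaw 75.63575130818799
shift cm [7.727 0.233 0.175] turn [-0.264  0.025  0.181]
```

Call:
play_rows --pt "-1 1.3 0.2 0.2 0 0 0.2" --pt "-1 1.3 0.1 0 0 0.1 0.1" --pt "-1 1.3 0.1 0 0 0.1 0.1" --pt "-1 1.3 0.1 0 0 0.1 0.1" --pt "-1 1.2 0.1 0 0 0.1 0.1"

```text
time_s: 17.63
ee_pos: [581.4, 29.0, 44.6]
ee_rot: [0.557, -0.434, 0.56, 0.433]
ft_force: [-0.3, -0.3, -0.4]
grip_width: 85.3
```

```bash
python3 -c "
from h import *
go(583,27,33,75.6)"
```

```text
t 17.63 pos [581.438  28.976  44.64 ] f [-0.345 -0.336 -0.378] w 85.3453033136583 eff [ -0.125 -59.731   8.792 -31.16    0.225   0.577  -0.112]
q [-0.463  0.485  0.461  1.727 -0.247  0.99   1.41 ] yaw 75.66656233621624
shift cm [ 1.164 -0.202 -0.149] turn [ 0.066 -0.199 -0.066]
```

Call:
play_rows --pt "-1 0.5 -0.2 -0.1 0 -0.2 -0.1" --pt "-1 0 0 0 0 0 0" --pt "-1 0 0 0 0 0 0" --pt "-1 0 0 0 0 0 0" --pt "-1 0 0 0 0 0 0"

```text
time_s: 18.05
ee_pos: [580.3, 27.2, 34.3]
ee_rot: [0.556, -0.433, 0.561, 0.435]
ft_force: [-0.0, 0.2, 0.7]
grip_width: 85.9
```

```bash
python3 -c "
from h import *
go(583,27,33,75.6)"
```

```text
t 18.05 pos [580.254  27.247  34.276] f [-0.043  0.216  0.694] w 85.93676013117201 eff [  0.041 -58.056   8.526 -29.872   0.022   0.025   0.009]
q [-0.455  0.499  0.456  1.734 -0.256  0.975  1.42 ] yaw 75.68423928647756
shift cm [ 0.126 -0.273  0.044] turn [ 0.084 -0.173 -0.345]
```

Call:
play_rows --pt "-1 0.2 -0.2 0 0 -0.2 -0.3" --pt "-1 0 0 0 0 0 0" --pt "1 0 0 0 0 0 0" --pt "1 0 0 0 0 0 0" --pt "1 0 0 0 0 0 0"

```text
time_s: 18.47
ee_pos: [584.3, 26.5, 34.7]
ee_rot: [0.56, -0.434, 0.557, 0.433]
ft_force: [-3.7, 1.2, 3.1]
grip_width: 53.3
```

Call:
play_rows --pt "1 0 0 0 0 0 0" --pt "1 0 0 0 0 0 0" --pt "1 0 0 0 0 0 0" --pt "1 0 0 0 0 0 0" --pt "1 0 0 0 0 0 0"

```text
time_s: 18.88
ee_pos: [584.3, 26.4, 34.7]
ee_rot: [0.56, -0.434, 0.557, 0.433]
ft_force: [0.4, -0.7, -1.5]
grip_width: 52.5
```

Call:
play_rows --pt "1 -1.5 0 0 0 0 0" --pt "1 -1.5 0 0 0 0 0" --pt "1 -1.3 0 0 0 0 0" --pt "1 0 0 0 0 0 0" --pt "1 0 0 0 0 0 0"

```text
time_s: 19.3
ee_pos: [578.8, 26.7, 73.5]
ee_rot: [0.556, -0.432, 0.56, 0.435]
ft_force: [-0.4, 0.3, -6.6]
grip_width: 52.9
```

Call:
play_rows --pt "1 0 0 0 0 0 0" --pt "1 0 0 0 0 0 0" --pt "1 0 0 0 0 0 0" --pt "1 0 0 0 0 0 0" --pt "1 0 0 0 0 0 0"

```text
time_s: 19.72
ee_pos: [575.8, 26.8, 68.7]
ee_rot: [0.554, -0.431, 0.563, 0.437]
ft_force: [-0.7, 0.6, -6.4]
grip_width: 52.9
```

```bash
python3 -c "
from h import *
f=[]
for i in range(3): imaging.capture('top'); f.append(status.state()['ft_force'])
print(np.array(f))
go(583,27,210,75.6)"
```

```text
[[-0.566 -0.151 -7.421]
 [-0.053  0.473 -6.651]
 [-0.052  0.127 -6.183]]
t 19.87 pos [576.039  26.76   69.085] f [-0.052  0.127 -6.183] w 53.09480166270083 eff [ -0.014 -59.964   8.624 -33.848   0.028   0.136   0.002]
q [-0.468  0.452  0.472  1.712 -0.231  1.048  1.403] yaw 75.70578607880091
shift cm [-14.1    -0.48    0.133] turn [ 0.104 -0.253 -0.766]
```

Blue is about 6.6 N, clearly the heaviest. Raising it.

Call:
play_rows --pt "1 -2.0 -0.1 0 0 -0.2 -0.4" --pt "1 -2.5 -0.1 0 0 -0.1 -0.2" --pt "1 -3.0 -0.1 0 0 -0.1 -0.2" --pt "1 -3.0 -0.1 0 0 -0.1 -0.2" --pt "1 -2.5 -0.1 0 0 -0.1 -0.2"

```text
time_s: 20.28
ee_pos: [576.6, 25.2, 195.9]
ee_rot: [0.557, -0.432, 0.56, 0.435]
ft_force: [2.2, 0.5, -6.5]
grip_width: 52.5
```

Call:
play_rows --pt "1 -1.5 0 0 0 -0.1 -0.2" --pt "1 -0.8 0 0 0 0 0" --pt "1 -0.1 0 0 0 0 0" --pt "1 -0.1 0 0 0 0 0" --pt "1 -0.1 0 0 0 0 0"

```text
time_s: 20.7
ee_pos: [578.9, 24.4, 229.0]
ee_rot: [0.562, -0.434, 0.556, 0.433]
ft_force: [0.4, -0.5, -7.1]
grip_width: 52.8
```

Call:
play_rows --pt "1 -0.1 0 0 0 0 0" --pt "1 -0.1 0 0 0 0 0" --pt "1 -0.1 0 0 0 0 0" --pt "1 -0.1 0 0 0 0 0" --pt "1 -0.1 0 0 0 0 0"

```text
time_s: 21.12
ee_pos: [576.6, 24.5, 229.1]
ee_rot: [0.559, -0.433, 0.558, 0.434]
ft_force: [0.2, -1.0, -6.7]
grip_width: 52.8
```

```bash
python3 -c "
from h import *
a=[save(c,c+'9')[0] for c in ('scene','top')]
cv2.imwrite('pics/both9.png',cv2.resize(np.vstack(a)[:,:,::-1],None,fx=.78,fy=.78))
for c in('top','scene'):
  P,_=cloud(c)
  for k in('red','yellow'):
    q=P[(np.hypot(*(P[:,:2]-T[k]).T)<55)&(P[:,2]>75)&(P[:,2]<92)]
    print(c,k,len(q),cv2.minEnclosingCircle(q[:,:2].astype(np.float32)) if len(q) else 0,np.median(q[:,2]))
go(583,27,220,75.6)
print(status.state()['qd'])"
```

```text
top red 332 ((475.0314025878906, 222.95547485351562), 27.572689056396484) 83.28117732557098
top yellow 317 ((586.5606689453125, -223.7091522216797), 27.452068328857422) 83.04308633736252
scene red 268 ((475.8812255859375, 222.1111297607422), 28.86615562438965) 84.24264335597047
scene yellow 263 ((586.093505859375, -225.14938354492188), 28.860942840576172) 84.30259315620287
t 21.32 pos [576.904  24.474 229.544] f [ 0.195 -0.172 -6.823] w 53.07740293675316 eff [ -0.023 -54.574   6.346 -39.362  -0.004   0.022  -0.001]
q [-0.502  0.3    0.515  1.529 -0.152  1.352  1.347] yaw 75.63038850448655
shift cm [ 0.955 -0.528  0.394] turn [ 0.03   0.133 -0.029]
[ 0.    -0.002  0.    -0.002  0.     0.002 -0.001]
```

View pics/both9.png

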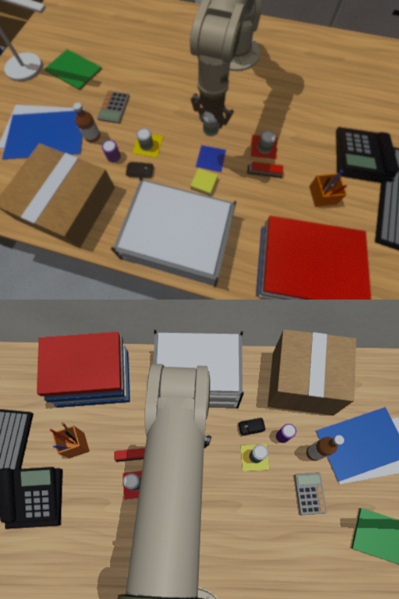

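The picture shows the blue-mat tin held upright above its empty mat (scene view, 210,122). The red-mat and yellow-mat tins stand on their mats, the bystanders haven't moved, and the arm is still. Handing in.

```bash
python3 -c "
from h import *
print(workorder.sign_off()); s=status.state(); print(s['ee_pos'],s['ft_force'],s['grip_width'])"
```

```text
the job is handed in; nothing more can be done
None
the job is handed in; nothing more can be done
```

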